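Sort sample tubes: purple caps on the roller mixer, gold caps on the ribbed rest

ROBOT

A 6-joint arm with a two-finger parallel gripper is mounted at the origin on a cart in front of the work surface, level with it; the furniture and walls round the work are solid. World frame = base frame: x ahead of the robot, y to its left, z up, the work surface at z = 0. Lengths are in mm, angles in rad, forces in N, time in s.
With the tool pointing down it reaches from about 325 to 750 mm from the base axis. Payload 7.6 kg.
Tool frame: the origin (TCP) lies midway between the tips of the shut fingers; the grasp point (between the pads) lies 19 mm behind it; z points along the fingers, y is the line along which they close (so a half turn about z gives the same grasp; the last joint's range is limited). The gripper opens to 85 mm and grips with 20 to 120 N. Pads are 22 mm wide; open, the fingers measure 114 mm over their backs; the gripper's body (76 mm by 85 mm) begins 54 mm behind the grasp point. The pads swing forward as they close: fully open they stand 13 mm farther back than shut.
Start: joints at [-1.339, 0.052, 1.401, -0, 1.689, -0.07], TCP at [156.075, -501.285, 231.323] pointing down, gripper open.
Joint ranges: [-2.9, 2.9], [-0.91, 2.17], [0.12, 2.37], [-1.06, 4.2], [0.26, 2.73], [-2.93, 2.93]. Speed limits (rad/s): [2.57, 2.57, 3.01, 3.14, 3.14, 3.14].

INTERFACE

Orientations are given as a unit quaternion [x, y, z, w].
In Python, from workcell import monitor, eyes, manip gives the robot as it stands. The module is installed in compiled form; this text tells all that it offers.
- The arm moves only by the tool apply_moves, never from a script. Its argument "series" is text: rows parted by semicolons, each of 7 numbers parted by spaces: the shift along the world's x, y, z in cm, then the turn, a rotation vector about the world's x, y, z in rad, then the opening, from 0 (shut) to 1 (fully open). A call has 1 to 20 rows; each row is the pose to reach, as a shift and turn from the pose commanded when the call began; what a row does not reach only later rows make up. A row lasts 1/10 s, in which the tool goes at most 50 mm and 8.59 degrees, less where a joint would pass 70% of its speed; a pose out of reach is approached as far as the arm can. A call with a gripper value outside its range is refused whole. The fingers move at their own pace and stop on an object; "force" is the grip in N (left out, the last holds). Time passes only in rows, so rows that repeat a pose let the fingers close. It gives the time, the measured TCP pose, the force, the opening and the grip force at its end, in the units of the state.
- monitor.get_obs(): the state, without advancing time (a new reading comes with each control period).
- eyes.camera(name): name is "side" or "top"; returns a dict with "frame" (384x512x3 uint8, red, green, blue), "camera_matrix" (3x3 intrinsics, pixels), "k1" (the pictures are not rectified: a ray, as slopes to the right and down, at radius r is drawn at 1 + k1 r^2 times it, then the intrinsics apply), "T" (4x4, takes a point from camera to world coordinates). Camera axes: x right, y up, looking along -z (the intrinsics and any distortion apply to the point x, -y, -z); pixel columns grow to the right and rows downward; lengths in mm; the calibration is good to about 2 mm. A picture is of the moment at which its call begins. There is no depth.
- manip.hand_in(): hands the job in; it is judged then, once.
The state is a dict: "time_s": time; "joint_pos": joint angles; "joint_velocities": joint speeds; "joint_efforts": joint torques, N m; "ee_pos": TCP position; "tcp_rot": TCP orientation; "contact_force": force on the tool from outside, world axes, zero at the start; "moment": the same for the moment, N m; "finger_gap": finger opening in mm; "finger_force": force on a finger pad.
Only numpy, scipy, OpenCV 4.12 (cv2) and the standard library are available. Lean on these libraries where they do the work, as an engineer would, in place of code of your own. Each camera call takes 0.05 s, during which the arm holds its last target. There are 200 camera calls.

TASK

First lay the two purple-capped sample tubes on the white roller mixer, before touching the gold ones; then lay the two gold-capped tubes on the green ribbed rest. Each tube goes into its own valley between a pair of rollers or ribs, centred along its length and lying still, cap at either end. Leave the blue-capped tube and the purple-capped vial where they are.

Things in the scene. Friction and masses are not known exactly. Their poses are not given: they have to be found in the camera images.
- purple_tube_0: Capped sample tube, purple cap, white label with a thin purple band, lying on the worktop: a round rod 16 mm across, 100 mm long, 20 g. Origin: on its axis at mid-length, 8 mm above the worktop; x along the tube towards the cap (its last 26 mm). It can roll; grasp it across its diameter near the middle.
- purple_tube_1: Capped sample tube, purple cap, white label with a thin purple band, lying on the worktop: a round rod 16 mm across, 100 mm long, 20 g. Origin: on its axis at mid-length, 8 mm above the worktop; x along the tube towards the cap (its last 26 mm). It can roll; grasp it across its diameter near the middle.
- gold_tube_0: Capped sample tube, gold-yellow cap, white label with a thin gold-yellow band, lying on the worktop: a round rod 16 mm across, 100 mm long, 20 g. Origin: on its axis at mid-length, 8 mm above the worktop; x along the tube towards the cap (its last 26 mm). It can roll; grasp it across its diameter near the middle.
- gold_tube_1: Capped sample tube, gold-yellow cap, white label with a thin gold-yellow band, lying on the worktop: a round rod 16 mm across, 100 mm long, 20 g. Origin: on its axis at mid-length, 8 mm above the worktop; x along the tube towards the cap (its last 26 mm). It can roll; grasp it across its diameter near the middle.
- blue_tube: Capped sample tube, blue cap, white label with a thin blue band, lying on the worktop: a round rod 16 mm across, 100 mm long, 20 g. Origin: on its axis at mid-length, 8 mm above the worktop; x along the tube towards the cap (its last 26 mm). It can roll; grasp it across its diameter near the middle. Not part of the job.
- mixer: White roller mixer, off, fixed, 160 (x) x 136 (y) x 49 mm high. Origin: centre of underside; z up, x along its black rollers. Two seats, centred at x = 0, y = +37 and -37 mm: each a pair of stiffly turning rollers (12 mm thick, 128 long, axes 14 apart, tops 49 above the worktop). A tube lying along x in the valley of a pair has its axis 55 mm above the worktop. White end blocks 49 mm high.
- rest: Green ribbed tube rest, fixed, 130 (x) x 136 (y) mm, plate 12 mm thick. Origin: centre of underside; z up, x along its ribs. Two seats, centred at x = 0, y = +37 and -37 mm: each a pair of round ribs (8 mm thick, 118 long, axes 13 apart, tops 17 above the worktop). A tube lying along x in the valley of a pair has its axis 23 mm above the worktop.
- vial: Squat glass vial with a purple cap, standing upright behind the tubes, 21 mm in diameter, 38 mm high; origin: centre of its underside, z up. Not part of the job.
Not all that is in view belongs to the job. Several things have the shape of the mixer; the one meant has the colours described above.

How it is judged (in metres and radians):
On the way, in this order (a step that is already met when the one before it is completed fails the run):
1. both purple-capped tubes lie in the mixer's two valleys, released, while both gold-capped tubes are still within 40 mm of where they began (((x of purple_tube_0 in the frame of mixer between -0.015 and 0.015 m and y of purple_tube_0 in the frame of mixer between 0.031 and 0.043 m and z of purple_tube_0 in the frame of mixer between 0.0511 and 0.0591 m and angle between the x axis of each of purple_tube_0, purple_tube_1 and the x axis of mixer, either way round below 0.12 rad and x of purple_tube_1 in the frame of mixer between -0.015 and 0.015 m and y of purple_tube_1 in the frame of mixer between -0.043 and -0.031 m and z of purple_tube_1 in the frame of mixer between 0.0511 and 0.0591 m) or (x of purple_tube_0 in the frame of mixer between -0.015 and 0.015 m and y of purple_tube_0 in the frame of mixer between -0.043 and -0.031 m and z of purple_tube_0 in the frame of mixer between 0.0511 and 0.0591 m and angle between the x axis of each of purple_tube_0, purple_tube_1 and the x axis of mixer, either way round below 0.12 rad and x of purple_tube_1 in the frame of mixer between -0.015 and 0.015 m and y of purple_tube_1 in the frame of mixer between 0.031 and 0.043 m and z of purple_tube_1 in the frame of mixer between 0.0511 and 0.0591 m)) and contact force between each of purple_tube_0, purple_tube_1 and the fingers below 0.05 N and distance of each of gold_tube_0, gold_tube_1 from where it was at the start of the episode below 0.04 m), for 0.2 s.
2. both gold-capped tubes lie in the rest's two valleys, released (((x of gold_tube_0 in the frame of rest between -0.015 and 0.015 m and y of gold_tube_0 in the frame of rest between 0.031 and 0.043 m and z of gold_tube_0 in the frame of rest between 0.0191 and 0.0271 m and angle between the x axis of each of gold_tube_0, gold_tube_1 and the x axis of rest, either way round below 0.12 rad and x of gold_tube_1 in the frame of rest between -0.015 and 0.015 m and y of gold_tube_1 in the frame of rest between -0.043 and -0.031 m and z of gold_tube_1 in the frame of rest between 0.0191 and 0.0271 m) or (x of gold_tube_0 in the frame of rest between -0.015 and 0.015 m and y of gold_tube_0 in the frame of rest between -0.043 and -0.031 m and z of gold_tube_0 in the frame of rest between 0.0191 and 0.0271 m and angle between the x axis of each of gold_tube_0, gold_tube_1 and the x axis of rest, either way round below 0.12 rad and x of gold_tube_1 in the frame of rest between -0.015 and 0.015 m and y of gold_tube_1 in the frame of rest between 0.031 and 0.043 m and z of gold_tube_1 in the frame of rest between 0.0191 and 0.0271 m)) and contact force between each of gold_tube_0, gold_tube_1 and the fingers below 0.05 N), for 0.2 s.
At the end, for the whole second after the job is handed in: Purple-capped tubes one in each mixer valley, gold-capped one in each rest valley: within 15 mm of its middle lengthwise, 6 mm across, 4 mm of seated height, 0.12 rad of parallel, released, at rest. Blue-capped tube and upright vial within 30 mm of their starts (all of step 2 and ((x of purple_tube_0 in the frame of mixer between -0.015 and 0.015 m and y of purple_tube_0 in the frame of mixer between 0.031 and 0.043 m and z of purple_tube_0 in the frame of mixer between 0.0511 and 0.0591 m and angle between the x axis of each of purple_tube_0, purple_tube_1 and the x axis of mixer, either way round below 0.12 rad and x of purple_tube_1 in the frame of mixer between -0.015 and 0.015 m and y of purple_tube_1 in the frame of mixer between -0.043 and -0.031 m and z of purple_tube_1 in the frame of mixer between 0.0511 and 0.0591 m) or (x of purple_tube_0 in the frame of mixer between -0.015 and 0.015 m and y of purple_tube_0 in the frame of mixer between -0.043 and -0.031 m and z of purple_tube_0 in the frame of mixer between 0.0511 and 0.0591 m and angle between the x axis of each of purple_tube_0, purple_tube_1 and the x axis of mixer, either way round below 0.12 rad and x of purple_tube_1 in the frame of mixer between -0.015 and 0.015 m and y of purple_tube_1 in the frame of mixer between 0.031 and 0.043 m and z of purple_tube_1 in the frame of mixer between 0.0511 and 0.0591 m)) and linear speed of each of purple_tube_0, purple_tube_1, gold_tube_0, gold_tube_1 below 0.02 m/s and angular speed of each of purple_tube_0, purple_tube_1, gold_tube_0, gold_tube_1 below 0.5 rad/s and contact force between each of purple_tube_0, purple_tube_1 and the fingers below 0.05 N and distance of each of blue_tube, vial from where it was at the start of the episode below 0.03 m and angle between vial's own z axis and vertical below 0.3 rad); the robot touches nothing.
It fails at once if the blue-capped tube is moved more than 30 mm (distance of blue_tube from where it was at the start of the episode above 0.03 m).
It fails at once if the vial is moved more than 30 mm or tipped (distance of vial from where it was at the start of the episode above 0.03 m or angle between vial's own z axis and vertical above 0.3 rad).
It also fails if it takes over 104 s, if anything falls off the work surface, if the arm or the gripper's body presses on something with over 40 N, if the wrist force passes 120 N, or if a joint passes its speed limit or range.

## Working session

There is one attempt and no reset: what is moved stays moved. The work goes in short steps, Python scripts to look and compute and a tool call to move; the robot and the scene stay as the last step left them, time stands still between calls to the robot, and variables do not carry over. Pictures are saved under pics/ and viewed, at most 14 in all, crops included, and the job is handed in when it is done.

Besides the shell and the picture viewer there is one more tool, called after "Call:" as name(argument=value, ...), one argument or row to a line, values as JSON. apply_moves: Moves the arm, as the interface text tells. Its arguments: {"type":"object","properties":{"series":{"type":"string"},"force":{"type":"number"}},"required":["series"]}

```bash
mkdir -p pics; cat > h.py <<'E'
import numpy as np, cv2, json
from workcell import monitor, eyes, manip
def snap(name,fn):
    c=eyes.camera(name); cv2.imwrite('pics/'+fn+'.png',c['frame'][:,:,::-1])
    np.savez('pics/'+fn+'.npz',**{k:np.array(v) for k,v in c.items()}); return c
def load(fn): return dict(np.load('pics/'+fn+'.npz'))
def world(c,u,v,z):
    K=np.array(c['camera_matrix']);k=float(c['k1']);T=np.array(c['T'])
    p=cv2.undistortPoints(np.array([[[u,v]]],float),K,np.array([k,0,0,0.]))[0,0]
    d=T[:3,:3]@np.array([p[0],-p[1],-1]);o=T[:3,3]
    return o+d*(z-o[2])/d[2]
def crop(fn,x0,y0,x1,y1,s,out):
    im=cv2.imread('pics/'+fn+'.png')[y0:y1,x0:x1]
    cv2.imwrite('pics/'+out+'.png',cv2.resize(im,None,fx=s,fy=s,interpolation=cv2.INTER_CUBIC))
E
python3 - <<'E'
from h import *
for n in('top','side'):
    c=snap(n,n+'0'); print(n,c['camera_matrix'],c['k1'],c['T'])
print(monitor.get_obs())
a=cv2.imread('pics/top0.png')
E
```

```text
top [[352.33960965   0.         257.79051103]
 [  0.         352.33960965 192.01237879]
 [  0.           0.           1.        ]] -0.014121103780231674 [[ 2.87943615e-02  9.94693409e-01 -9.87719977e-02  4.47060698e+02]
 [-9.99469170e-01  3.01566659e-02  1.23269779e-02 -1.85810491e+02]
 [ 1.52401978e-02  9.83646190e-02  9.95033737e-01  1.30070638e+03]
 [ 0.00000000e+00  0.00000000e+00  0.00000000e+00  1.00000000e+00]]
side [[488.1498903    0.         258.52681113]
 [  0.         488.1498903  191.11273795]
 [  0.           0.           1.        ]] 0.023272796517139503 [[ 9.79171422e-01  1.48457628e-01 -1.38505089e-01  3.25433082e+02]
 [-2.02936911e-01  7.36847761e-01 -6.44881374e-01 -1.24771647e+03]
 [ 6.31960601e-03  6.59557207e-01  7.51627802e-01  1.27027468e+03]
 [ 0.00000000e+00  0.00000000e+00  0.00000000e+00  1.00000000e+00]]
{'time_s': 0.1, 'joint_pos': array([-1.33928204e+00,  5.27759823e-02,  1.40162032e+00, -2.23918071e-05,
        1.68862999e+00, -7.02957976e-02]), 'joint_velocities': array([ 0.00052989, -0.00042598, -0.00101866,  0.00154159, -0.00029068,
        0.00116919]), 'joint_efforts': array([ 7.07673171e-04, -3.82581568e+01, -3.60985959e+01, -9.44323301e-05,
        4.75108012e-03, -2.29543940e-05]), 'ee_pos': array([ 156.0101995 , -500.99478542,  230.55695823]), 'tcp_rot': array([ 9.88635368e-01,  1.50331617e-01, -6.88029193e-05, -7.13597727e-04]), 'contact_force': array([ 1.2202571 ,  0.08076338, -0.6594954 ]), 'moment': array([-0.01037069, -0.02740738, -0.02741351]), 'finger_force': 0.0, 'finger_gap': 85.35618621516802}
```

View pics/top0.png

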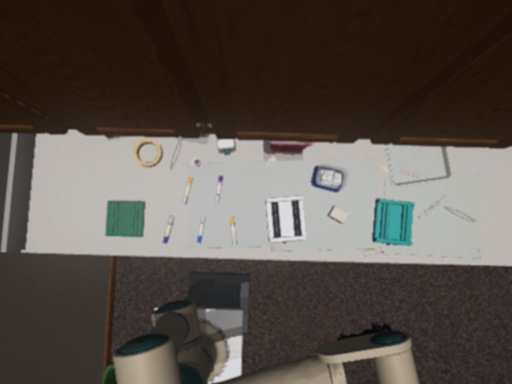

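View pics/side0.png

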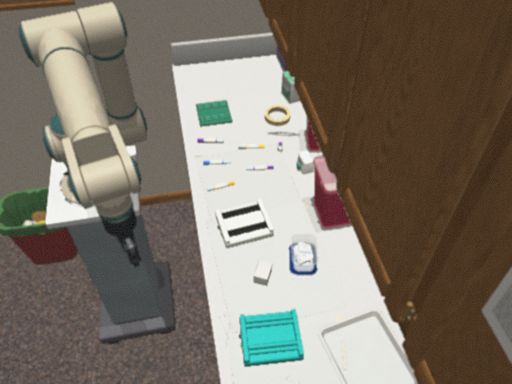

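Top view: the tubes are gold (187,190) and (233,230), purple (219,188) and (169,229), and blue (201,230). The vial is at (196,163) and the green rest at (125,218). Two things have the mixer's shape: the white one at (286,219) and the teal one at (393,222). The white one with black rollers fits the description, and I'll check it in enlarged crops.

```bash
python3 - <<'E'
from h import *
crop('top0',95,150,245,255,5.3,'c1'); crop('top0',255,185,325,250,8,'c2')
E
```

```text
(no output)
```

View pics/c1.png

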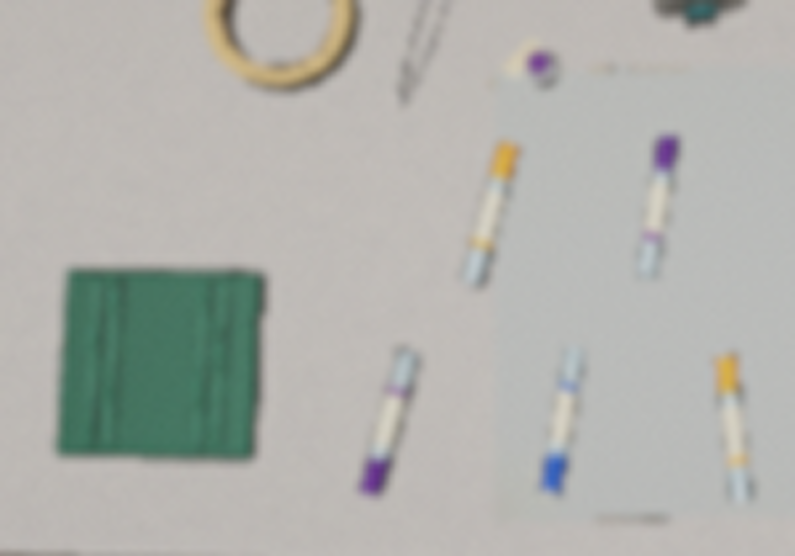

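View pics/c2.png

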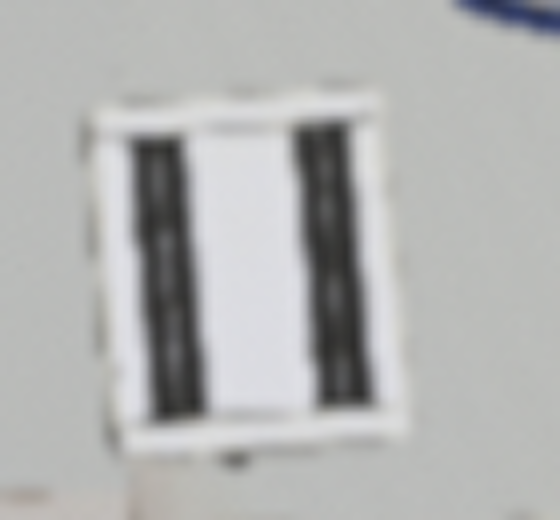

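The crops confirm that the white unit with two black roller pairs is the mixer. The teal one is a lookalike. Next I'll measure.

```bash
python3 - <<'E'
from h import *
c=load('top0')
f=lambda X,Y,x0,y0,s:(x0+(X+.5)/s-.5,y0+(Y+.5)/s-.5)
w1=lambda X,Y,z:world(c,*f(X,Y,95,150,5.3),z)
w2=lambda X,Y,z:world(c,*f(X,Y,255,185,8),z)
def seg(n,a,b):
    d=a-b; print(n,((a+b)/2).round(1),'len',np.hypot(*d[:2]).round(1),'yaw',np.arctan2(d[1],d[0]).round(3),'r',np.hypot(*((a+b)/2)[:2]).round())
T=dict(goldA=((509,143),(474,285)),purA=((669,138),(647,277)),purB=((371,494),(407,348)),blue=((553,494),(574,347)),goldB=((726,355),(741,500)))
for n,(a,b) in T.items(): seg(n,w1(*a,8),w1(*b,8))
print('vial',w1(540,63,38))
r=[w1(*p,12) for p in((68,269),(265,270),(254,459),(58,455))]
seg('rest x',(r[0]+r[1])/2,(r[2]+r[3])/2); seg('rest y',(r[0]+r[3])/2,(r[1]+r[2])/2)
m=[w2(*p,49) for p in((92,110),(380,92),(408,435),(122,452))]
seg('mix x',(m[0]+m[1])/2,(m[2]+m[3])/2); seg('mix y',(m[0]+m[3])/2,(m[1]+m[2])/2)
L=[w2(159,138,46),w2(176,418,46)];R=[w2(322,125,46),w2(346,405,46)]
seg('roll L',*L);seg('roll R',*R)
# independent cross-check: colour segmentation in side view
s=load('side0');hsv=cv2.cvtColor(s['frame'],cv2.COLOR_RGB2HSV)
for n,lo,hi,z in(('purple',(125,90,40),(150,255,255),8),('gold',(12,140,120),(28,255,255),8),('blue',(108,130,60),(123,255,255),8)):
    for q,cc in(('top',c),('side',s)):
        k=cv2.inRange(cv2.cvtColor(cc['frame'],cv2.COLOR_RGB2HSV),lo,hi)
        nn,_,st,ce=cv2.connectedComponentsWithStats(k)
        for i in range(1,nn):
            if 8<st[i,4]<90: print(n,q,st[i,4],ce[i].round(1),world(cc,*ce[i],z).round(0)[:2])
E
```

```text
goldA [575.3  57.6   8. ] len 101.7 yaw -0.192 r 578.0
purA [583.3 -57.7   8. ] len 98.3 yaw -0.116 r 586.0
purB [430.4 120.9   8. ] len 102.2 yaw 2.951 r 447.0
blue [434.2   1.4   8. ] len 101.3 yaw 3.043 r 434.0
goldB [ 432.8 -115.5    8. ] len 99.8 yaw 0.139 r 448.0
vial [676.8363932   23.91911135  38.        ]
rest x [465.3 278.1  12. ] len 128.4 yaw 0.009 r 542.0
rest y [465.3 278.1  12. ] len 134.7 yaw 1.588 r 542.0
mix x [ 480.  -303.7   49. ] len 152.0 yaw 0.106 r 568.0
mix y [ 480.  -303.7   49. ] len 127.8 yaw 1.66 r 568.0
roll L [ 476.3 -267.1   46. ] len 124.3 yaw 0.085 r 546.0
roll R [ 484.2 -341.1   46. ] len 124.7 yaw 0.104 r 592.0
purple top 13 [220.2 178.2] [622. -61.]
purple top 16 [165.2 239.5] [392. 129.]
purple side 15 [200. 140.] [393. 131.]
purple side 9 [270.2 166.6] [623. -58.]
gold top 11 [189.8 179.9] [613.  50.]
gold top 9 [231.6 220.2] [ 469. -109.]
gold side 26 [57.1  0.8] [-194. 1316.]
gold side 26 [31.   3.2] [-321. 1314.]
gold side 17 [6.2 5.1] [-440. 1315.]
gold side 34 [305.4  91.5] [863. 340.]
gold side 82 [318.9 124. ] [860. 131.]
gold side 9 [261.2 146.4] [613.  51.]
gold side 11 [230.9 182.8] [ 471. -108.]
gold side 33 [351.  196.7] [ 862. -252.]
gold side 12 [173.8 193.4] [ 272. -118.]
gold side 25 [ 40.3 221. ] [-161. -151.]
gold side 15 [381.2 264.5] [ 863. -529.]
gold side 32 [386.  276.1] [ 863. -570.]
gold side 63 [427.9 371.4] [ 862. -860.]
blue top 12 [198.9 238.9] [398.   7.]
blue side 9 [205.9 162.6] [399.   8.]
blue side 80 [298.2 268.2] [ 613. -492.]
```

Call:
apply_moves(
  series="42.8 44.4 -13 0 0 -0.42 0.6;42.8 44.4 -13 0 0 -0.42 0.6;42.8 44.4 -13 0 0 -0.42 0.6;42.8 44.4 -13 0 0 -0.42 0.6;42.8 44.4 -13 0 0 -0.42 0.6;42.8 44.4 -13 0 0 -0.42 0.6;42.8 44.4 -13 0 0 -0.42 0.6;42.8 44.4 -13 0 0 -0.42 0.6;42.8 44.4 -13 0 0 -0.42 0.6;42.8 44.4 -13 0 0 -0.42 0.6;42.8 44.4 -13 0 0 -0.42 0.6;42.8 44.4 -13 0 0 -0.42 0.6;42.8 44.4 -13 0 0 -0.42 0.6;42.8 44.4 -13 0 0 -0.42 0.6;42.8 44.4 -13 0 0 -0.42 0.6;42.8 44.4 -13 0 0 -0.42 0.6;42.8 44.4 -13 0 0 -0.42 0.6",
  force=30,
)

```text
time_s: 1.8
ee_pos: [583.7, -58.4, 101.9]
tcp_rot: [0.998, -0.06, 0.0, 0.0]
contact_force: [0.6, 0.3, -1.1]
finger_gap: 51.5
finger_force: 0.0
```

Call:
apply_moves(
  series="0 0 -5 0 0 0 0.6;0 0 -8 0 0 0 0.6;0 0 -9.8 0 0 0 0.6;0 0 -9.8 0 0 0 0.6;0 0 -9.8 0 0 0 0.6;0 0 -9.8 0 0 0 0;0 0 -9.8 0 0 0 0;0 0 -9.8 0 0 0 0;0 0 -9.8 0 0 0 0;0 0 -9.8 0 0 0 0;0 0 -9.8 0 0 0 0;0 0 -9.8 0 0 0 0;0 0 -9.8 0 0 0 0",
  force=30,
)

```text
time_s: 3.1
ee_pos: [584.9, -57.5, 4.9]
tcp_rot: [0.998, -0.059, 0.001, 0.0]
contact_force: [-1.8, 0.0, 6.8]
finger_gap: 14.4
finger_force: 29.5
```

Call:
apply_moves(
  series="0 0 3 0 0 0 0;0 0 8 0 0 0 0;0 0 12 0 0 0 0;0 0 12 0 0 0 0;0 0 12 0 0 0 0",
)

```text
time_s: 3.6
ee_pos: [584.6, -57.3, 124.4]
tcp_rot: [0.998, -0.059, 0.001, 0.0]
contact_force: [0.1, 0.9, -1.0]
finger_gap: 14.0
finger_force: 29.5
```

```bash
python3 - <<'E'
from h import *
o=monitor.get_obs();print(o['ee_pos'],o['contact_force'],o['finger_gap'],o['finger_force'])
snap('side','s1'); crop('s1',190,90,330,200,5.5,'s1c')
E
```

```text
[584.55430138 -57.32083352 124.42798088] [ 0.12754826  0.879862   -0.9601844 ] 13.963383737690798 29.48517233133316
```

View pics/s1c.png

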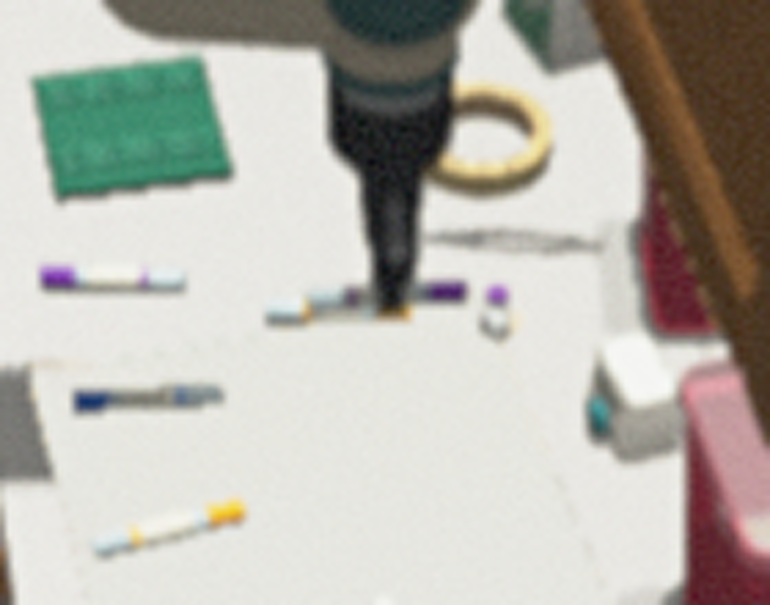

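The purple tube is held near its middle and level (crop 310,300 to 465,291). I'll estimate its height relative to the TCP.

```bash
python3 - <<'E'
from h import *
c=load('s1')
for X,Y in((310,300),(388,296),(465,291)):
    u,v=190+(X+.5)/5.5-.5,90+(Y+.5)/5.5-.5
    for z in(120,126,132,138): print(X,z,world(c,u,v,z).round(1))
E
```

```text
310 120 [538.6 -42.9 120. ]
310 126 [537.5 -49.1 126. ]
310 132 [536.4 -55.4 132. ]
310 138 [535.3 -61.7 138. ]
388 120 [587.  -48.8 120. ]
388 126 [585.6 -55.1 126. ]
388 132 [584.2 -61.3 132. ]
388 138 [582.9 -67.6 138. ]
465 120 [635.1 -53.8 120. ]
465 126 [633.4 -60.1 126. ]
465 132 [631.8 -66.3 132. ]
465 138 [630.2 -72.5 138. ]
```

Call:
apply_moves(
  series="-10 -28.3 0 0 0 0.21 0;-10 -28.3 0 0 0 0.21 0;-10 -28.3 0 0 0 0.21 0;-10 -28.3 0 0 0 0.21 0;-10 -28.3 0 0 0 0.21 0;-10 -28.3 0 0 0 0.21 0;-10 -28.3 0 0 0 0.21 0;-10 -28.3 0 0 0 0.21 0;-10 -28.3 0 0 0 0.21 0;-10 -28.3 0 0 0 0.21 0;-10 -28.3 -3.5 0 0 0.21 0;-10 -28.3 -5 0 0 0.21 0;-10 -28.3 -5 0 0 0.21 0;-10 -28.3 -5 0 0 0.21 0;-10 -28.3 -5 0 0 0.21 0",
)

```text
time_s: 5.15
ee_pos: [484.9, -340.6, 75.0]
tcp_rot: [0.999, 0.046, 0.001, 0.001]
contact_force: [0.1, -0.4, 0.5]
finger_gap: 15.0
finger_force: 29.5
```

```bash
python3 - <<'E'
from h import *
o=monitor.get_obs();print(o['ee_pos'],o['contact_force'],o['finger_gap'],o['finger_force'],o['tcp_rot'])
snap('side','s2'); crop('s2',200,180,290,255,8,'s2c')
E
```

```text
[ 484.87057969 -340.57984592   74.96362111] [ 0.13570322 -0.41239136  0.48835095] 15.033487571719188 29.541714191436768 [9.98936916e-01 4.60811785e-02 9.10094572e-04 8.56770974e-04]
```

View pics/s2c.png

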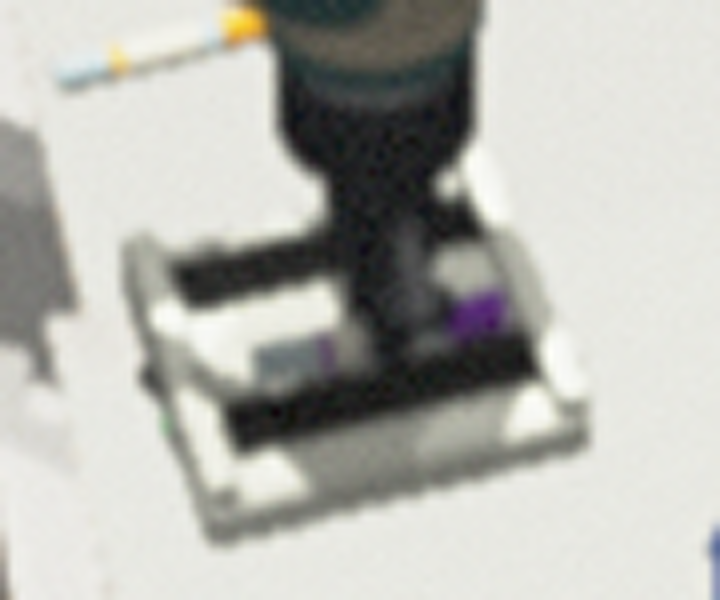

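The tube hangs parallel over the near roller pair and centred lengthwise (crop 250,362 to 510,308; rollers 235,425 to 530,365). Now lowering it.

Call:
apply_moves(
  series="0 0 -1 0 0 0 0;0 0 -1.8 0 0 0 0;0 0 -2.1 0 0 0 0;0 0 -2.1 0 0 0 0;0 0 -2.1 0 0 0 0",
)

```text
time_s: 5.7
ee_pos: [484.0, -340.6, 52.3]
tcp_rot: [0.999, 0.046, -0.0, 0.0]
contact_force: [-0.4, -1.1, 2.4]
finger_gap: 14.6
finger_force: 29.7
```

Call:
apply_moves(
  series="0 0 0 0 0 0 0.25;0 0 0 0 0 0 0.35;0 0 0 0 0 0 0.45;0 0 0 0 0 0 0.45;0 0 0 0 0 0 0.45;0 0 2 0 0 0 0.45;0 0 6 0 0 0 0.5;0 0 9 0 0 0 0.6;0 0 9 0 0 0 0.6",
)

```text
time_s: 6.6
ee_pos: [486.0, -341.7, 148.2]
tcp_rot: [0.999, 0.046, 0.004, 0.003]
contact_force: [0.1, -0.1, 0.3]
finger_gap: 51.4
finger_force: 0.0
```

```bash
python3 - <<'E'
from h import *
snap('side','s3'); crop('s3',190,110,300,255,4,'s3a');crop('s3',200,180,290,255,8,'s3c')
a=cv2.imread('pics/s3c.png');cv2.imwrite('pics/s3d.png',a)
E
```

```text
(no output)
```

View pics/s3c.png

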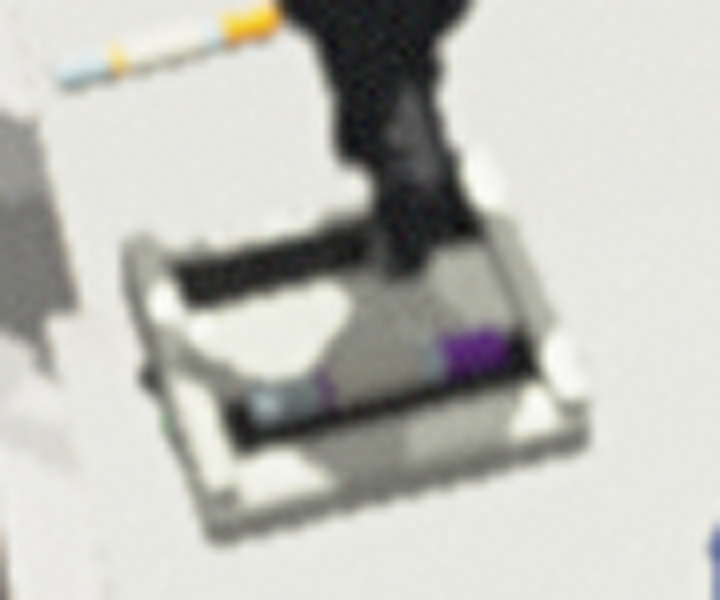

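The tube sits in the near valley (crop 250,405 to 505,350). Next is the second purple tube.

Call:
apply_moves(
  series="-5.4 46.2 -4 0 0 -0.28 0.6;-5.4 46.2 -4 0 0 -0.28 0.6;-5.4 46.2 -4 0 0 -0.28 0.6;-5.4 46.2 -4 0 0 -0.28 0.6;-5.4 46.2 -4 0 0 -0.28 0.6;-5.4 46.2 -4 0 0 -0.28 0.6;-5.4 46.2 -4 0 0 -0.28 0.6;-5.4 46.2 -4 0 0 -0.28 0.6;-5.4 46.2 -4 0 0 -0.28 0.6;-5.4 46.2 -4 0 0 -0.28 0.6;-5.4 46.2 -4 0 0 -0.28 0.6;-5.4 46.2 -4 0 0 -0.28 0.6;-5.4 46.2 -4 0 0 -0.28 0.6;-5.4 46.2 -4 0 0 -0.28 0.6;-5.4 46.2 -4 0 0 -0.28 0.6;-5.4 46.2 -4 0 0 -0.28 0.6",
)

```text
time_s: 8.25
ee_pos: [430.2, 121.2, 102.4]
tcp_rot: [0.996, -0.094, 0.0, 0.0]
contact_force: [0.1, -1.0, -0.7]
finger_gap: 51.8
finger_force: 0.0
```

Call:
apply_moves(
  series="0 0 -5 0 0 0 0.6;0 0 -8 0 0 0 0.6;0 0 -9.9 0 0 0 0.6;0 0 -9.9 0 0 0 0.6;0 0 -9.9 0 0 0 0.6;0 0 -9.9 0 0 0 0;0 0 -9.9 0 0 0 0;0 0 -9.9 0 0 0 0;0 0 -9.9 0 0 0 0;0 0 -9.9 0 0 0 0;0 0 -9.9 0 0 0 0;0 0 -9.9 0 0 0 0;0 0 -9.9 0 0 0 0;0 0 -5 0 0 0 0;0 0 0 0 0 0 0;0 0 2 0 0 0 0;0 0 2 0 0 0 0;0 0 2 0 0 0 0",
)

```text
time_s: 10.05
ee_pos: [429.9, 121.7, 121.9]
tcp_rot: [0.996, -0.094, 0.0, 0.0]
contact_force: [-0.5, -0.1, -0.9]
finger_gap: 15.0
finger_force: 29.4
```

Call:
apply_moves(
  series="4.6 -38.8 0 0 0 0.28 0;4.6 -38.8 0 0 0 0.28 0;4.6 -38.8 0 0 0 0.28 0;4.6 -38.8 0 0 0 0.28 0;4.6 -38.8 0 0 0 0.28 0;4.6 -38.8 0 0 0 0.28 0;4.6 -38.8 0 0 0 0.28 0;4.6 -38.8 0 0 0 0.28 0;4.6 -38.8 0 0 0 0.28 0;4.6 -38.8 0 0 0 0.28 0;4.6 -38.8 0 0 0 0.28 0;4.6 -38.8 0 0 0 0.28 0;4.6 -38.8 0 0 0 0.28 0;4.6 -38.8 -3.5 0 0 0.28 0;4.6 -38.8 -5 0 0 0.28 0;4.6 -38.8 -5 0 0 0.28 0;4.6 -38.8 -5 0 0 0.28 0",
)

```text
time_s: 11.75
ee_pos: [476.3, -266.1, 72.9]
tcp_rot: [0.999, 0.046, 0.0, 0.0]
contact_force: [0.7, -0.4, 0.7]
finger_gap: 14.4
finger_force: 29.5
```

```bash
python3 - <<'E'
from h import *
snap('side','s4'); crop('s4',200,180,290,255,8,'s4c')
E
```

```text
(no output)
```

View pics/s4c.png

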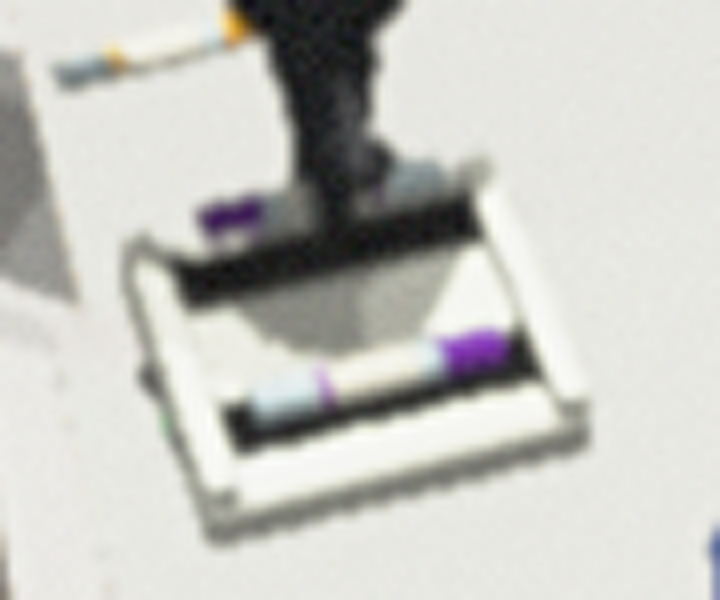

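The second tube is parallel above the far pair (crop 200,218 to 440,175), and the first is well seated. Now I'll lower and release it.

Call:
apply_moves(
  series="0 0 -1 0 0 0 0;0 0 -1.7 0 0 0 0;0 0 -2 0 0 0 0;0 0 -2 0 0 0 0;0 0 -2 0 0 0 0;0 0 -2 0 0 0 0",
)

```text
time_s: 12.4
ee_pos: [476.1, -266.4, 52.3]
tcp_rot: [0.999, 0.046, -0.0, 0.0]
contact_force: [-0.2, -0.7, 1.2]
finger_gap: 14.3
finger_force: 29.5
```

Call:
apply_moves(
  series="0 0 0 0 0 0 0.25;0 0 0 0 0 0 0.35;0 0 0 0 0 0 0.45;0 0 0 0 0 0 0.45;0 0 0 0 0 0 0.45;0 0 2 0 0 0 0.45;0 0 6 0 0 0 0.5;0 0 9 0 0 0 0.6;2 18 7 0 0 0 0.6;2 18 7 0 0 0 0.6;2 18 7 0 0 0 0.6;2 18 7 0 0 0 0.6;2 18 7 0 0 0 0.6;2 18 7 0 0 0 0.6",
)

```text
time_s: 13.8
ee_pos: [496.2, -86.0, 122.4]
tcp_rot: [0.999, 0.047, 0.0, 0.0]
contact_force: [0.4, -0.4, 0.5]
finger_gap: 51.6
finger_force: 0.0
```

```bash
python3 - <<'E'
from h import *
c=snap('side','s5'); crop('s5',190,120,290,255,4.4,'s5c')
E
```

```text
(no output)
```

View pics/s5c.png

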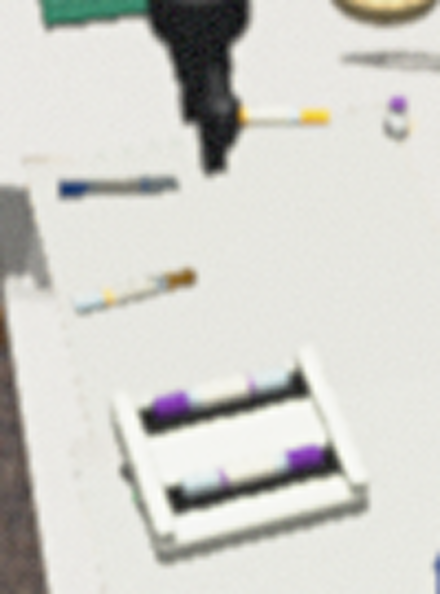

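Both purple tubes are seated in the two valleys (crop 150–290 and 183–325). Now the gold tube at (433,-115).

Call:
apply_moves(
  series="-6.3 -2.8 -2 0 0 0.05 0.6;-6.3 -2.8 -2 0 0 0.05 0.6;-6.3 -2.8 -2 0 0 0.05 0.6;-6.3 -2.8 -5 0 0 0.05 0.6;-6.3 -2.8 -9 0 0 0.05 0.6;-6.3 -2.8 -11.9 0 0 0.05 0.6;-6.3 -2.8 -11.9 0 0 0.05 0.6;-6.3 -2.8 -11.9 0 0 0.05 0.6;-6.3 -2.8 -11.9 0 0 0.05 0;-6.3 -2.8 -11.9 0 0 0.05 0;-6.3 -2.8 -11.9 0 0 0.05 0;-6.3 -2.8 -11.9 0 0 0.05 0;-6.3 -2.8 -11.9 0 0 0.05 0;-6.3 -2.8 -11.9 0 0 0.05 0;-6.3 -2.8 -11.9 0 0 0.05 0;-6.3 -2.8 -11.9 0 0 0.05 0;-6.3 -2.8 -7 0 0 0.05 0;-6.3 -2.8 -2 0 0 0.05 0;-6.3 -2.8 -2 0 0 0.05 0;-6.3 -2.8 -2 0 0 0.05 0",
)

```text
time_s: 15.85
ee_pos: [434.0, -114.6, 104.1]
tcp_rot: [0.997, 0.071, 0.002, 0.001]
contact_force: [-0.3, 1.0, -0.6]
finger_gap: 14.8
finger_force: 29.5
```

Call:
apply_moves(
  series="3.2 35.6 0 0 0 -0.13 0;3.2 35.6 0 0 0 -0.13 0;3.2 35.6 0 0 0 -0.13 0;3.2 35.6 0 0 0 -0.13 0;3.2 35.6 0 0 0 -0.13 0;3.2 35.6 0 0 0 -0.13 0;3.2 35.6 0 0 0 -0.13 0;3.2 35.6 0 0 0 -0.13 0;3.2 35.6 0 0 0 -0.13 0;3.2 35.6 0 0 0 -0.13 0;3.2 35.6 0 0 0 -0.13 0;3.2 35.6 0 0 0 -0.13 0;3.2 35.6 -4 0 0 -0.13 0;3.2 35.6 -6 0 0 -0.13 0;3.2 35.6 -6 0 0 -0.13 0;3.2 35.6 -6 0 0 -0.13 0",
)

```text
time_s: 17.45
ee_pos: [465.5, 241.2, 43.1]
tcp_rot: [1.0, 0.005, 0.0, -0.0]
contact_force: [0.4, 0.2, -0.9]
finger_gap: 14.2
finger_force: 29.6
```

```bash
python3 - <<'E'
from h import *
snap('side','s6'); crop('s6',185,85,275,155,8,'s6c')
E
```

```text
(no output)
```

View pics/s6c.png

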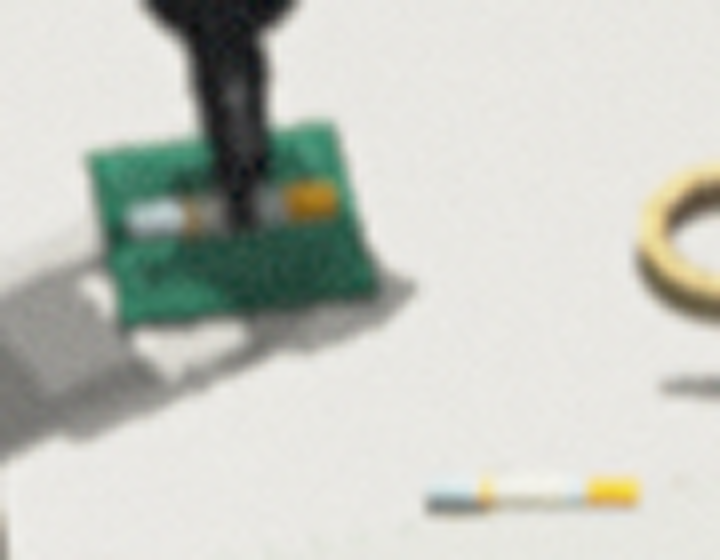

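The gold tube is aligned above the rest's near rib pair (crop 130,218 to 337,197; plate edge slope matches). Lowering it.

Call:
apply_moves(
  series="0 0 -1 0 0 0 0;0 0 -1.8 0 0 0 0;0 0 -2.2 0 0 0 0;0 0 -2.2 0 0 0 0;0 0 -2.2 0 0 0 0;0 0 -2.2 0 0 0 0",
)

```text
time_s: 18.1
ee_pos: [465.3, 242.4, 21.0]
tcp_rot: [1.0, 0.006, 0.0, -0.001]
contact_force: [-2.1, 1.9, 4.8]
finger_gap: 14.4
finger_force: 30.0
```

Call:
apply_moves(
  series="0 0.1 0 0 0 0 0.25;0 0.1 0 0 0 0 0.35;0 0.1 0 0 0 0 0.45;0 0.1 0 0 0 0 0.45;0 0.1 0 0 0 0 0.45;0 0.1 2 0 0 0 0.45;0 0.1 6 0 0 0 0.5;0 0.1 9 0 0 0 0.6;11 -18.4 8 0 0 -0.2 0.6;11 -18.4 8 0 0 -0.2 0.6;11 -18.4 8 0 0 -0.2 0.6;11 -18.4 8 0 0 -0.2 0.6;11 -18.4 8 0 0 -0.2 0.6;11 -18.4 8 0 0 -0.2 0.6;11 -18.4 8 0 0 -0.2 0.6;11 -18.4 8 0 0 -0.2 0.6",
)

```text
time_s: 19.7
ee_pos: [574.5, 59.2, 100.4]
tcp_rot: [0.996, -0.093, -0.0, -0.0]
contact_force: [0.9, 0.3, -0.7]
finger_gap: 51.4
finger_force: 0.0
```

```bash
python3 - <<'E'
from h import *
snap('side','s7'); crop('s7',185,85,275,155,8,'s7c')
E
```

```text
(no output)
```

View pics/s7c.png

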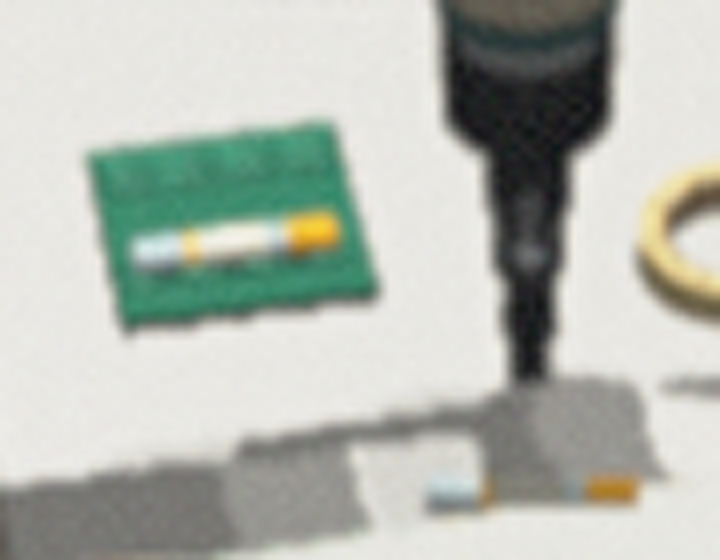

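The first gold tube is seated (crop 132,250 to 342,232), parallel to the edges. Now picking the last one.

Call:
apply_moves(
  series="0 0 -4 0 0 0 0.6;0 0 -8 0 0 0 0.6;0 0 -9.7 0 0 0 0.6;0 0 -9.7 0 0 0 0.6;0 0 -9.7 0 0 0 0.6;0 0 -9.7 0 0 0 0;0 0 -9.7 0 0 0 0;0 0 -9.7 0 0 0 0;0 0 -9.7 0 0 0 0;0 0 -9.7 0 0 0 0;0 0 -9.7 0 0 0 0;0 0 -9.7 0 0 0 0;0 0 -9.7 0 0 0 0;0 0 -5 0 0 0 0;0 0 0 0 0 0 0;0 0 0 0 0 0 0;0 0 0 0 0 0 0",
)

```text
time_s: 21.45
ee_pos: [576.0, 57.7, 102.2]
tcp_rot: [0.996, -0.094, 0.002, -0.0]
contact_force: [0.1, -0.6, -0.1]
finger_gap: 14.9
finger_force: 29.4
```

```bash
python3 - <<'E'
from h import *
c=load('s7')
for X,Y in((132,250),(235,241),(342,231)):print(world(c,185+X/8,85+Y/8,23).round(1))
E
```

```text
[415.4 248.8  23. ]
[465.8 245.8  23. ]
[518.5 243.   23. ]
```

Call:
apply_moves(
  series="-11.1 25.9 0 0 0 0.2 0;-11.1 25.9 0 0 0 0.2 0;-11.1 25.9 0 0 0 0.2 0;-11.1 25.9 0 0 0 0.2 0;-11.1 25.9 0 0 0 0.2 0;-11.1 25.9 0 0 0 0.2 0;-11.1 25.9 0 0 0 0.2 0;-11.1 25.9 0 0 0 0.2 0;-11.1 25.9 0 0 0 0.2 0;-11.1 25.9 0 0 0 0.2 0;-11.1 25.9 -4 0 0 0.2 0;-11.1 25.9 -6 0 0 0.2 0;-11.1 25.9 -7 0 0 0.2 0;-11.1 25.9 -7.6 0 0 0.2 0;-11.1 25.9 -7.9 0 0 0.2 0;-11.1 25.9 -7.9 0 0 0.2 0;-11.1 25.9 -7.9 0 0 0.2 0",
)

```text
time_s: 23.15
ee_pos: [464.7, 317.0, 22.4]
tcp_rot: [1.0, 0.006, 0.001, -0.0]
contact_force: [-0.2, -0.9, -0.3]
finger_gap: 14.1
finger_force: 29.5
```

Call:
apply_moves(
  series="0 0 -0.1 0 0 0 0;0 0 -0.1 0 0 0 0;0 0 -0.1 0 0 0 0.25;0 0 -0.1 0 0 0 0.35;0 0 -0.1 0 0 0 0.45;0 0 -0.1 0 0 0 0.45;0 0 -0.1 0 0 0 0.45;0 0 2 0 0 0 0.45;0 0 6 0 0 0 0.5;0 0 12 0 0 0 0.5;0 -20 16 0 0 0 0.5;-5 -40 18 0 0 0 0.5;-5 -50 18 0 0 0 0.5;-5 -50 18 0 0 0 0.5;-5 -50 18 0 0 0 0.5;-5 -50 18 0 0 0 0.5;-5 -50 18 0 0 0 0.5;-5 -50 18 0 0 0 0.5;-5 -50 18 0 0 0 0.5;-5 -50 18 0 0 0 0.5",
)

```text
time_s: 25.15
ee_pos: [414.3, -177.4, 200.9]
tcp_rot: [1.0, 0.006, 0.0, 0.0]
contact_force: [0.9, -0.1, -0.7]
finger_gap: 42.7
finger_force: 0.0
```

```bash
python3 - <<'E'
from h import *
snap('top','t8');snap('side','s8'); crop('s8',185,85,285,250,3.6,'s8a');crop('t8',95,150,305,250,3.8,'t8a')
a=cv2.imread('pics/s8a.png');b=cv2.imread('pics/t8a.png')
b=cv2.resize(b[:,:],None,fx=.54,fy=.54)
W=np.zeros((max(a.shape[0],b.shape[0]),a.shape[1]+b.shape[1],3),np.uint8);W[:a.shape[0],:a.shape[1]]=a;W[:b.shape[0],a.shape[1]:]=b
cv2.imwrite('pics/f8.png',W);print(W.shape)
E
```

```text
(594, 791, 3)
```

View pics/f8.png

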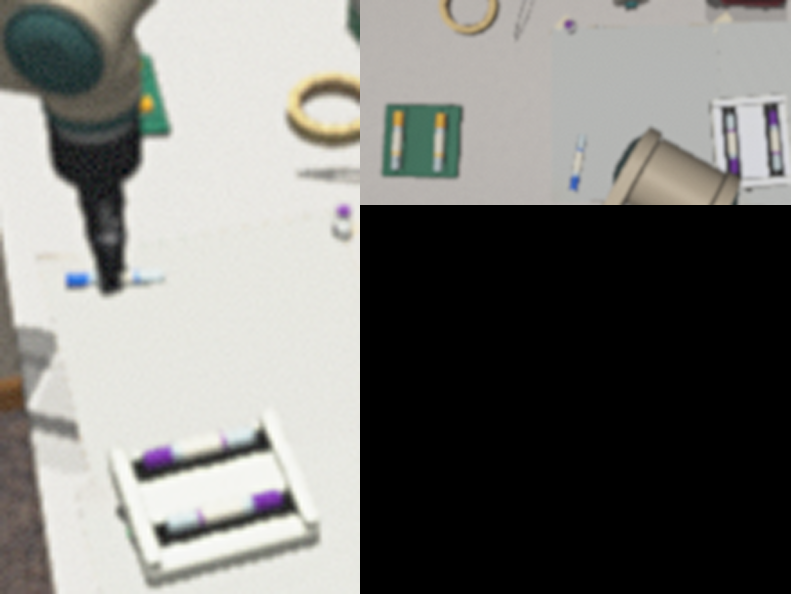

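All four tubes appear seated. I'll take one close look at the rest from the top before handing in.

```bash
python3 - <<'E'
from h import *
crop('t8',98,193,153,243,11,'t8c')
E
```

```text
(no output)
```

View pics/t8c.png

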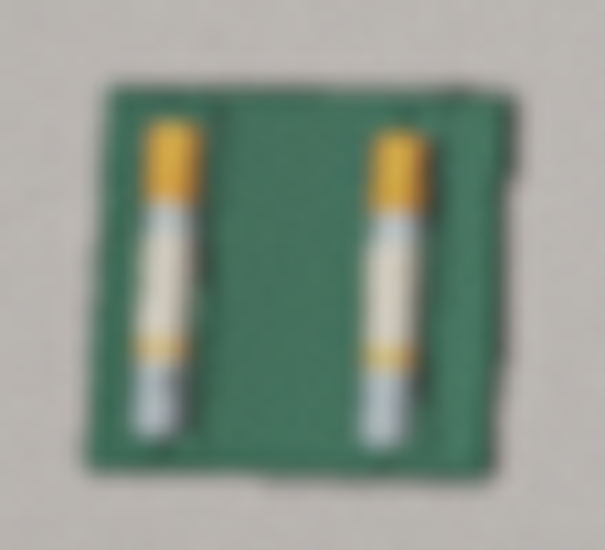

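```bash
python3 - <<'E'
from h import *
c=load('t8')
g=lambda X,Y,z:world(c,98+(X+.5)/11-.5,193+(Y+.5)/11-.5,z).round(1)[:2]
print('tubes',g(174,120,23),g(155,440,23),g(400,130,23),g(382,450,23))
print('plate L (z12)',g(99,280,12),'R z12/z0',g(503,280,12),g(503,280,0))
print('top/bot',g(310,90,12),g(290,473,12)); o=monitor.get_obs();print(o['time_s'],o['joint_velocities'].round(3))
E
```

```text
tubes [516.5 319.6] [411.8 318.7] [515.4 245.2] [410.8 244.5]
plate L (z12) [463.4 345.1] R z12/z0 [467.4 211.8] [467.6 215.5]
top/bot [528.4 279.6] [402.1 278. ]
25.25 [ 0.104 -0.016  0.038  0.038  0.008  0.09 ]
```

Call:
apply_moves(
  series="0 0 0 0 0 0 0.5;0 0 0 0 0 0 0.5;0 0 0 0 0 0 0.5;0 0 0 0 0 0 0.5;0 0 0 0 0 0 0.5",
)

```text
time_s: 25.75
ee_pos: [415.1, -174.6, 200.3]
tcp_rot: [1.0, 0.007, -0.0, 0.0]
contact_force: [-1.2, 0.8, 0.2]
finger_gap: 42.6
finger_force: 0.0
```

```bash
python3 -c "
from h import *
print(manip.hand_in())"
```

```text
the job is handed in; nothing more can be done
None
```

I laid both purple-capped tubes in the mixer valleys, then both gold-capped tubes in the rest valleys, didn't touch the blue tube or the vial, and handed the job in at about 26 s; no verdict came back, but the last pictures show all four seated.

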